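# Start two places of a three-place magnetic stirrer

### The job

Get the two capped bottles stirring: switch the stirrer on at its mains rocker, the wide one at the right-hand end of the sloping panel, then start the place under the large bottle, because it needs the longest, and then the place under the small one. Each place has its own rocker on the panel straight in front of it; press the near end of a rocker fully down, and it stays there. Leave the place under the empty beaker off and the speed dial as it is set, and leave the bottles, the beaker and everything else on the bench standing where they are.

Things in the scene. Friction and masses are not known exactly. Their poses are not given: they have to be found in the camera images.
- stirrer: White magnetic stirrer fixed to the bench, 270 mm deep (x), 475 mm wide (y). Origin on the bench under its centre; x points away from the operator, y to the left. Deck 70 mm high. Three round places, 110 mm across, tops 76 mm high, centres at x 45, y 172 (left), 42 (middle), -88 mm (right). Front panel, x -135 to -45 mm, rises from 59 to 70 mm, sloping 0.12 rad; rockers in a row at those y, mains at y -195.
- rocker_main (a joint): Mains rocker, the wide one at the right-hand end of the panel. Black rocker, paddle 40 mm long (near-far), its two halves a shallow V, and 40 mm wide, bezel 3 mm proud of the panel. Rad: 0 = off (near half up), 0.32 = on (near half down). A stiff switch: resists with about 3 N all the way and stays where it is left.
- rocker_left (a joint): Rocker of the left place, on the panel straight in front of it. Black rocker, paddle 40 mm long (near-far), its two halves a shallow V, and 24 mm wide, bezel 3 mm proud of the panel. Rad: 0 = off (near half up), 0.32 = on (near half down). A stiff switch: resists with about 3 N all the way and stays where it is left.
- rocker_middle (a joint): Rocker of the middle place, on the panel straight in front of it. Black rocker, paddle 40 mm long (near-far), its two halves a shallow V, and 24 mm wide, bezel 3 mm proud of the panel. Rad: 0 = off (near half up), 0.32 = on (near half down). A stiff switch: resists with about 3 N all the way and stays where it is left.
- rocker_right (a joint): Rocker of the right place, on the panel straight in front of it. Black rocker, paddle 40 mm long (near-far), its two halves a shallow V, and 24 mm wide, bezel 3 mm proud of the panel. Rad: 0 = off (near half up), 0.32 = on (near half down). A stiff switch: resists with about 3 N all the way and stays where it is left.
- rocker_main_press (a point): Mains rocker: point on the near half's top face where to press to switch on, 14 mm nearer the panel's front edge than the pivot; moves with the paddle. About 73 mm over the bench when off (the paddle's near end 2 mm higher); on, the near half lies level, 68.5 mm over the bench, so the point has sunk 4.5 mm. Only its position matters.
- rocker_left_press (a point): Rocker of the left place: point on the near half's top face where to press to switch on, 14 mm nearer the panel's front edge than the pivot; moves with the paddle. About 73 mm over the bench when off (the paddle's near end 2 mm higher); on, the near half lies level, 68.5 mm over the bench, so the point has sunk 4.5 mm. Only its position matters.
- rocker_middle_press (a point): Rocker of the middle place: point on the near half's top face where to press to switch on, 14 mm nearer the panel's front edge than the pivot; moves with the paddle. About 73 mm over the bench when off (the paddle's near end 2 mm higher); on, the near half lies level, 68.5 mm over the bench, so the point has sunk 4.5 mm. Only its position matters.
- rocker_right_press (a point): Rocker of the right place: point on the near half's top face where to press to switch on, 14 mm nearer the panel's front edge than the pivot; moves with the paddle. About 73 mm over the bench when off (the paddle's near end 2 mm higher); on, the near half lies level, 68.5 mm over the bench, so the point has sunk 4.5 mm. Only its position matters.
- large_bottle_mid (a point): Large glass bottle with a white screw cap, 86 mm across and 176 mm high, standing on one of the three places; the point is on its axis, half-way up. Left, middle or right changes from run to run.
- small_bottle_mid (a point): Small glass bottle with a white screw cap, 66 mm across and 120 mm high, on another place; the point is on its axis, half-way up.
- beaker_mid (a point): Empty open glass beaker, 68 mm across and 90 mm high, on the remaining place; the point is on its axis, half-way up.
- speed_mark (a point): White line at the rim of the black speed dial (34 mm across, 17 mm high) that stands on the deck behind the mains rocker; the dial turns about the upright, so this point moves if it is turned. Already set: leave it.
- petri_stack: Bystander: the stack of two shut Petri dishes, 92 mm across and 30 mm high. Origin in the middle of its underside.
- vial: Bystander: the capped glass vial, 28 mm across and 56 mm high. Origin in the middle of its underside.
- marker: Bystander: the marker pen lying flat, 130 x 15 mm. Origin in the middle of its underside.
- ruler: Bystander: the steel ruler lying flat, 320 x 30 x 2 mm. Origin in the middle of its underside.
- flask: Bystander: the stoppered conical flask, 83 mm across its foot and 146 mm high. Origin in the middle of its underside.
- wash_bottle: Bystander: the white wash bottle, 72 mm across and 207 mm high with a bent spout. Origin in the middle of its underside.
- bar_box: Bystander: the flat box of stirring bars, 90 x 60 x 25 mm. Origin in the middle of its underside.

How it is judged:
On the way, in this order (a step that is already met when the one before it is completed fails the run):
1. the mains rocker is on, with all three places still off (value of joint rocker_main above 0.22 rad and value of joint each of rocker_left, rocker_middle, rocker_right below 0.08 rad), for 0.1 s.
2. the place under the large bottle is on, the small bottle's still off (((y of large_bottle_mid in the frame of stirrer between 0.1225 and 0.2225 m and y of small_bottle_mid in the frame of stirrer between -0.0075 and 0.0925 m and value of joint each of rocker_main, rocker_left above 0.22 rad and value of joint rocker_middle below 0.08 rad) or (y of large_bottle_mid in the frame of stirrer between 0.1225 and 0.2225 m and y of small_bottle_mid in the frame of stirrer between -0.1375 and -0.0375 m and value of joint each of rocker_main, rocker_left above 0.22 rad and value of joint rocker_right below 0.08 rad) or (y of large_bottle_mid in the frame of stirrer between -0.0075 and 0.0925 m and y of small_bottle_mid in the frame of stirrer between 0.1225 and 0.2225 m and value of joint each of rocker_main, rocker_middle above 0.22 rad and value of joint rocker_left below 0.08 rad) or (y of large_bottle_mid in the frame of stirrer between -0.0075 and 0.0925 m and y of small_bottle_mid in the frame of stirrer between -0.1375 and -0.0375 m and value of joint each of rocker_main, rocker_middle above 0.22 rad and value of joint rocker_right below 0.08 rad) or (y of large_bottle_mid in the frame of stirrer between -0.1375 and -0.0375 m and y of small_bottle_mid in the frame of stirrer between 0.1225 and 0.2225 m and value of joint each of rocker_main, rocker_right above 0.22 rad and value of joint rocker_left below 0.08 rad) or (y of large_bottle_mid in the frame of stirrer between -0.1375 and -0.0375 m and y of small_bottle_mid in the frame of stirrer between -0.0075 and 0.0925 m and value of joint each of rocker_main, rocker_right above 0.22 rad and value of joint rocker_middle below 0.08 rad))), for 0.1 s.
3. the place under the small bottle is on too (((y of large_bottle_mid in the frame of stirrer between 0.1225 and 0.2225 m and y of small_bottle_mid in the frame of stirrer between -0.0075 and 0.0925 m and value of joint each of rocker_main, rocker_left, rocker_middle above 0.22 rad) or (y of large_bottle_mid in the frame of stirrer between 0.1225 and 0.2225 m and y of small_bottle_mid in the frame of stirrer between -0.1375 and -0.0375 m and value of joint each of rocker_main, rocker_left, rocker_right above 0.22 rad) or (y of large_bottle_mid in the frame of stirrer between -0.0075 and 0.0925 m and y of small_bottle_mid in the frame of stirrer between 0.1225 and 0.2225 m and value of joint each of rocker_main, rocker_middle, rocker_left above 0.22 rad) or (y of large_bottle_mid in the frame of stirrer between -0.0075 and 0.0925 m and y of small_bottle_mid in the frame of stirrer between -0.1375 and -0.0375 m and value of joint each of rocker_main, rocker_middle, rocker_right above 0.22 rad) or (y of large_bottle_mid in the frame of stirrer between -0.1375 and -0.0375 m and y of small_bottle_mid in the frame of stirrer between 0.1225 and 0.2225 m and value of joint each of rocker_main, rocker_right, rocker_left above 0.22 rad) or (y of large_bottle_mid in the frame of stirrer between -0.1375 and -0.0375 m and y of small_bottle_mid in the frame of stirrer between -0.0075 and 0.0925 m and value of joint each of rocker_main, rocker_right, rocker_middle above 0.22 rad))), for 0.1 s.
At the end, for the whole second after the job is handed in: The mains rocker and the rockers in front of the large and the small bottle are fully over to on (above 0.22 of 0.32 rad), the rocker in front of the beaker is off (below 0.08 rad); bottles and beaker are within 12 mm of where they stood and the speed mark within 5 mm (((y of large_bottle_mid in the frame of stirrer between 0.1225 and 0.2225 m and y of small_bottle_mid in the frame of stirrer between -0.0075 and 0.0925 m and value of joint each of rocker_main, rocker_left, rocker_middle above 0.22 rad and value of joint rocker_right below 0.08 rad) or (y of large_bottle_mid in the frame of stirrer between 0.1225 and 0.2225 m and y of small_bottle_mid in the frame of stirrer between -0.1375 and -0.0375 m and value of joint each of rocker_main, rocker_left, rocker_right above 0.22 rad and value of joint rocker_middle below 0.08 rad) or (y of large_bottle_mid in the frame of stirrer between -0.0075 and 0.0925 m and y of small_bottle_mid in the frame of stirrer between 0.1225 and 0.2225 m and value of joint each of rocker_main, rocker_middle, rocker_left above 0.22 rad and value of joint rocker_right below 0.08 rad) or (y of large_bottle_mid in the frame of stirrer between -0.0075 and 0.0925 m and y of small_bottle_mid in the frame of stirrer between -0.1375 and -0.0375 m and value of joint each of rocker_main, rocker_middle, rocker_right above 0.22 rad and value of joint rocker_left below 0.08 rad) or (y of large_bottle_mid in the frame of stirrer between -0.1375 and -0.0375 m and y of small_bottle_mid in the frame of stirrer between 0.1225 and 0.2225 m and value of joint each of rocker_main, rocker_right, rocker_left above 0.22 rad and value of joint rocker_middle below 0.08 rad) or (y of large_bottle_mid in the frame of stirrer between -0.1375 and -0.0375 m and y of small_bottle_mid in the frame of stirrer between -0.0075 and 0.0925 m and value of joint each of rocker_main, rocker_right, rocker_middle above 0.22 rad and value of joint rocker_left below 0.08 rad)) and distance of each of large_bottle_mid, small_bottle_mid, beaker_mid from where it was at the start of the episode below 0.012 m and distance of speed_mark from where it was at the start of the episode below 0.005 m); the robot touches nothing.
It fails at once if the place under the empty beaker is switched on ((y of beaker_mid in the frame of stirrer between 0.1225 and 0.2225 m and value of joint rocker_left above 0.16 rad) or (y of beaker_mid in the frame of stirrer between -0.0075 and 0.0925 m and value of joint rocker_middle above 0.16 rad) or (y of beaker_mid in the frame of stirrer between -0.1375 and -0.0375 m and value of joint rocker_right above 0.16 rad)).
It fails at once if a bottle or the beaker is shifted or lifted more than 12 mm (not (distance of large_bottle_mid from where it was at the start of the episode below 0.012 m) or not (distance of small_bottle_mid from where it was at the start of the episode below 0.012 m) or not (distance of beaker_mid from where it was at the start of the episode below 0.012 m)).
It fails at once if the speed dial is turned (its mark moves more than 5 mm) (distance of speed_mark from where it was at the start of the episode above 0.005 m).
It fails at once if something else on the bench is shifted or lifted more than 20 mm (distance of any of petri_stack, vial, marker, ruler, flask, wash_bottle, bar_box from where it was at the start of the episode above 0.02 m).
It also fails if it takes over 48 s, if anything falls off the work surface, if the arm or the gripper's body presses on something with over 40 N, if the wrist force passes 120 N, or if a joint passes its speed limit or range.

### The arm

A 7-joint arm with a two-finger parallel gripper is mounted at the origin on the work surface. World frame = base frame: x ahead of the robot, y to its left, z up, the work surface at z = 0. Lengths are in m, angles in rad, forces in N, time in s.
With the tool pointing down it reaches from about 0.425 to 0.925 m from the base axis. Payload 6.8 kg.
Tool frame: the origin (TCP) lies at the very end of the fingers, on their centre line; the grasp point (between the pads) lies 19 mm behind it; y points along the fingers, x is the direction in which the jaws open and shut, and the axes are right-handed (so a half turn about y gives the same grasp; the last joint's range is limited). The gripper opens to 85 mm and grips with 20 to 120 N. Pads are 22 mm wide; open, the fingers measure 114 mm over their backs; the gripper's body (76 mm by 85 mm) begins 54 mm behind the grasp point. The pads swing forward as they close: fully open they stand 13 mm farther back than shut.
Start: joints at [1.213, 0.477, 0.022, 1.555, -0.011, 1.109, -0.083], TCP at [0.167, -0.654, 0.231] pointing down, gripper open.
Joint ranges: [-2.96, 2.96], [-0.34, 2.1], [-1.41, 1.46], [0.24, 2.44], [-1.37, 4.51], [0.17, 1.92], [-2.96, 2.96]. Speed limits (rad/s): [2.39, 2.39, 3.14, 3.14, 3.14, 3.14, 3.14].

### API

Orientations are given as a rotation vector (axis times angle).
In Python, from bench import r, imaging gives the robot as it stands.
- The arm moves only by the shell command python3 -m jog 'ROWS' [FORCE]. ROWS is text: rows parted by semicolons, each of 7 numbers parted by spaces: the turn, a rotation vector about the tool's x, y, z in degrees, then the shift along the tool's x, y, z in mm, then the opening, from 0 (shut) to 1 (fully open). A call has exactly 5 rows; each row shifts and turns the commanded pose from where the row before left it, along the tool's axes as they then stand; what a row does not reach is not made up. A row lasts 1/12 s, in which the tool goes at most 41.7 mm and 7.16 degrees, less where a joint would pass 70% of its speed; a pose out of reach is approached as far as the arm can. A call with a gripper value outside its range is refused whole. The fingers move at their own pace and stop on an object; FORCE is the grip in N (left out, the last holds). Time passes only in rows, so rows that do not move let the fingers close, or fill a call up. It gives the time, the measured TCP pose, the force and the opening at its end, in the units of the state.
- r.get_obs(): the state, without advancing time (a new reading comes with each control period).
- imaging.grab_frame(name): name is "scene" or "side" or "wrist"; returns a dict with "color" (384x512x3 uint8, red, green, blue), "z_map" (384x512 float32, m along the optical axis (not along the pixel's ray), 0 where there is no reading), "fx", "fy", "cx", "cy" (pixels), "world_to_cam" (4x4, takes a point from world to camera coordinates); the wrist camera has in their place "hand_eye" (4x4, takes a point from camera to tool coordinates, whose origin is the TCP and whose axes are the tool frame's). Camera axes: x right, y up, looking along -z (the intrinsics and any distortion apply to the point x, -y, -z); pixel columns grow to the right and rows downward; lengths in m; the calibration is good to about 2 mm. A picture is of the moment at which its call begins: read the wrist's pose just before it.
- r.hand_in(): hands the job in, once; it reports no verdict.
The state is a dict: "clock": time; "joints": joint angles; "qvel": joint speeds; "tau": joint torques, N m; "tcp_pos": TCP position; "orientation": TCP orientation; "contact_force": force on the tool from outside, world axes, zero at the start; "moment": the same for the moment, N m; "grip_width": finger opening in m.
Only numpy, scipy, OpenCV 4.12 (cv2) and the standard library are available. Lean on these libraries where they do the work, as an engineer would, in place of code of your own. Each camera call takes 0.05 s, during which the arm holds its last target.

## Working session

There is one attempt and no reset: what is moved stays moved. The work goes in short steps, Python scripts to look and compute and a shell command to move; the robot and the scene stay as the last step left them, time stands still between calls to the robot, and variables do not carry over. Pictures are saved under pics/ and viewed, and the job is handed in when it is done.

```bash
mkdir -p pics
python3 - <<'E'
from bench import r, imaging
import cv2,numpy as np
o=r.get_obs();print({k:np.round(v,3) for k,v in o.items()})
for n in ("scene","side","wrist"):
    f=imaging.grab_frame(n);cv2.imwrite(f"pics/{n}0.png",f["color"][:,:,::-1]);np.savez(f"{n}0.npz",**f)
    print(n,[k for k in f],f["fx"],f["fy"],f["cx"],f["cy"]);print(np.round(f.get("world_to_cam",f.get("hand_eye")),4).tolist())
E
ls
```

```text
{'clock': np.float64(0.0), 'joints': array([ 1.213,  0.478,  0.022,  1.556, -0.011,  1.109, -0.083]), 'qvel': array([ 0.   , -0.001, -0.001, -0.001, -0.002,  0.   ,  0.   ]), 'tau': array([-1.0000e-03, -5.9645e+01,  1.6080e+00, -2.8120e+01,  1.2000e-02,
        1.0000e-02, -0.0000e+00]), 'tcp_pos': array([ 0.167, -0.653,  0.23 ]), 'orientation': array([-1.316,  1.024, -1.022]), 'contact_force': array([ 0.246,  0.707, -0.391]), 'moment': array([-0.035, -0.027,  0.076]), 'grip_width': np.float64(0.085)}
scene ['color', 'z_map', 'fx', 'fy', 'cx', 'cy', 'world_to_cam'] 386.3325248860399 386.3325248860399 258.7482602845956 190.8119100163993
[[0.3437, 0.939, 0.0158, -0.2308], [-0.6518, 0.2264, 0.7238, 0.282], [0.676, -0.259, 0.6898, -1.4697], [0.0, 0.0, 0.0, 1.0]]
side ['color', 'z_map', 'fx', 'fy', 'cx', 'cy', 'world_to_cam'] 358.4027061398235 358.4027061398235 253.3630662426861 193.23119022993208
[[0.8691, -0.4941, 0.0219, -0.4995], [0.2636, 0.5001, 0.8249, -0.2746], [-0.4185, -0.7111, 0.5649, -0.7108], [0.0, 0.0, 0.0, 1.0]]
wrist ['color', 'z_map', 'fx', 'fy', 'cx', 'cy', 'hand_eye'] 326.6050155486341 326.6050155486341 255.00138932291222 189.45815049790357
[[1.0, 0.0003, 0.0005, -0.0003], [0.0004, 0.3215, -0.9469, -0.1428], [-0.0005, 0.9469, 0.3215, 0.082], [0.0, 0.0, 0.0, 1.0]]
pics
scene0.npz
side0.npz
wrist0.npz
```

View pics/scene0.png

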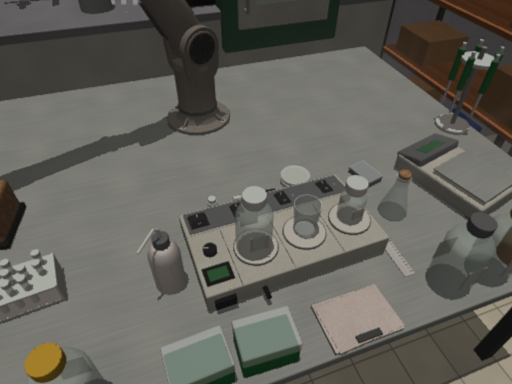

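View pics/side0.png

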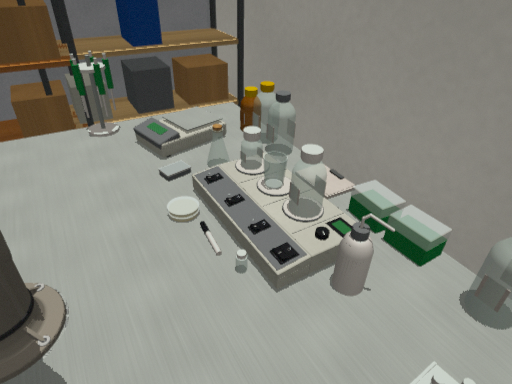

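View pics/wrist0.png

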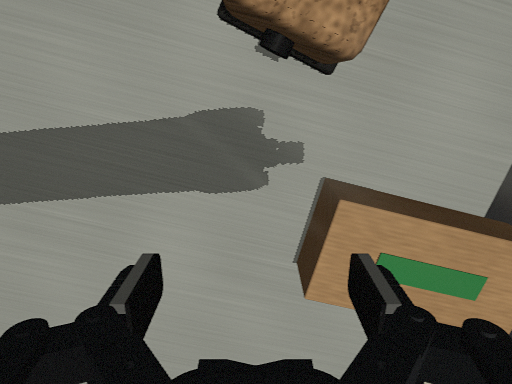

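```bash
cat > h.py <<'E'
import numpy as np,cv2
def load(n): return dict(np.load(n+".npz"))
def ray(f,u,v,z):
    M=f["world_to_cam"];R,t=M[:3,:3],M[:3,3]
    d=R.T@np.array([(u-f["cx"])/f["fx"],-(v-f["cy"])/f["fy"],-1.]);c=-R.T@t
    return c+d*(z-c[2])/d[2]
def proj(f,p):
    M=f["world_to_cam"];q=M[:3,:3]@np.array(p)+M[:3,3]
    return f["cx"]+f["fx"]*q[0]/-q[2], f["cy"]-f["fy"]*q[1]/-q[2]
E
python3 - <<'E'
from h import *
for n,(x0,x1,y0,y1) in dict(scene=(170,370,160,280),side=(180,380,150,280)).items():
    f=load(n+"0");c=f["color"][y0:y1,x0:x1,::-1]
    cv2.imwrite(f"pics/{n}0c.png",cv2.resize(c,None,fx=4,fy=4,interpolation=cv2.INTER_CUBIC))
    m=(f["color"].max(2)<38).astype(np.uint8)
    k,l,s,ce=cv2.connectedComponentsWithStats(m)
    for i in range(1,k):
        if s[i,4]>25 and x0<ce[i][0]<x1 and y0<ce[i][1]<y1: print(n,s[i],ce[i].round(1),ray(f,*ce[i],.068).round(4))
E
```

```text
scene [316 181  16  11  67] [322.7 186.3] [0.5687 0.2303 0.068 ]
scene [275 192  15  12  80] [281.6 197.9] [0.5733 0.1017 0.068 ]
scene [188 213  21  16 185] [198.  220.7] [ 0.5797 -0.1342  0.068 ]
scene [204 244  12  13 116] [210.  250.1] [ 0.6816 -0.1296  0.068 ]
scene [203 262  31  24 190] [217.7 274.3] [ 0.7541 -0.1308  0.068 ]
side [205 174  17   9  72] [212.7 178.2] [0.5638 0.2299 0.068 ]
side [225 196  19  10  92] [233.6 200.2] [0.5674 0.0996 0.068 ]
side [327 218  25  19  71] [337.  225.7] [ 0.7467 -0.1194  0.068 ]
side [248 220  22  13 134] [258.3 226.4] [ 0.5706 -0.0288  0.068 ]
side [200 222   8  10  40] [203.4 226.4] [0.4508 0.0355 0.068 ]
side [315 227  13  12 117] [321.2 232.8] [ 0.6941 -0.1222  0.068 ]
side [270 243  28  21 279] [283.5 252.9] [ 0.5739 -0.1369  0.068 ]
```

View pics/scene0c.png

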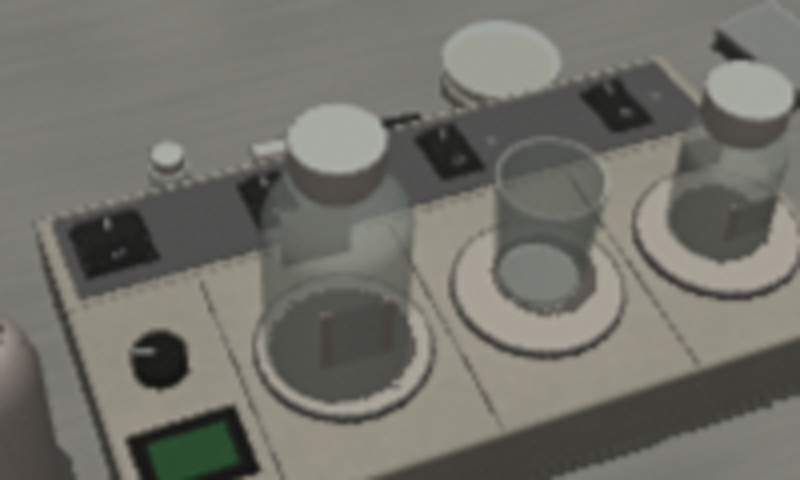

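View pics/side0c.png

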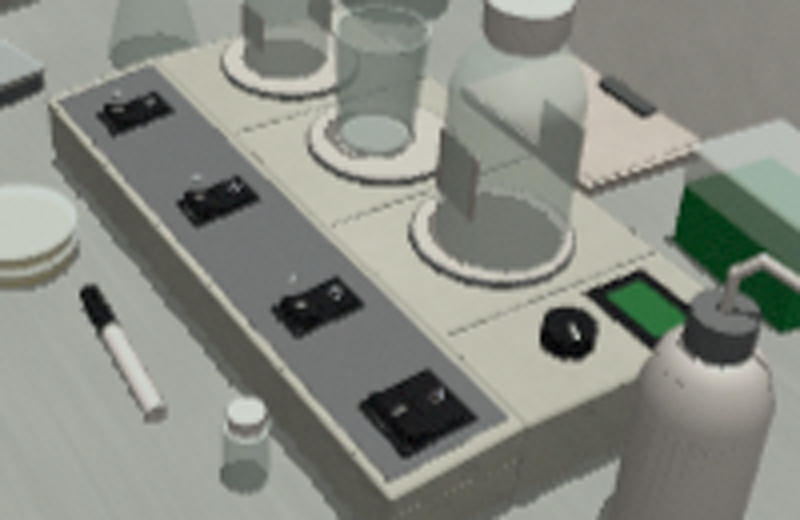

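Run:
```python
from h import *
from scipy.spatial.transform import Rotation as R
from bench import r
o=r.get_obs();print(R.from_rotvec(o["orientation"]).as_matrix().round(3), o["tcp_pos"].round(4))
s=load("scene0");d=load("side0")
print("wash cap",ray(s,161,238,.19),ray(d,361,229,.19))
print("vial",ray(s,211,199,.056),ray(d,241,252,.056))
# white marks on near halves, and panel corners (z .059 front)
for n,f,uv in(("side",d,[(280,252.5),(289,248.5)]),("scene",s,[(195.5,218),(199.5,223.5)])):
  for p in uv: print(n,ray(f,*p,.07).round(4))
y=.03;c,sn=np.cos(y),np.sin(y)
A=np.array([.577+ .0,-.1355])
for nm,yy in(("main",-195),("right",-88),("mid",42),("left",172)):
  for dx in(0,-16):
    l=np.array([dx/1000,(yy+195)/1000]);print(nm,dx,(A+[c*l[0]-sn*l[1],sn*l[0]+c*l[1]]).round(4))
for q in [(-45,0),]: pass
```

```text
[[ 0.247 -0.     0.969]
 [-0.969  0.001  0.247]
 [-0.001 -1.    -0.   ]] [ 0.1667 -0.6536  0.2305]
wash cap [ 0.71212353 -0.23273292  0.19      ] [ 0.66677716 -0.25551801  0.19      ]
vial [ 0.50194808 -0.07979806  0.056     ] [ 0.49620509 -0.07747343  0.056     ]
side [ 0.5664 -0.1337  0.07  ]
side [ 0.5919 -0.1326  0.07  ]
scene [ 0.5703 -0.1384  0.07  ]
scene [ 0.5922 -0.1332  0.07  ]
main 0 [ 0.577  -0.1355]
main -16 [ 0.561 -0.136]
right 0 [ 0.5738 -0.0285]
right -16 [ 0.5578 -0.029 ]
mid 0 [0.5699 0.1014]
mid -16 [0.5539 0.1009]
left 0 [0.566  0.2313]
left -16 [0.55   0.2309]
```

```bash
python3 -m jog '0 -7 0 0 -10 0 0; 0 -7 0 0 -10 0 0; 0 -7 0 0 -10 0 0; 0 -7 0 0 -10 0 0; 0 -7 0 0 -10 0 0' 40; python3 -m jog '0 -7 0 0 -10 0 0; 0 -7 0 0 -10 0 0; 0 -7 0 0 -10 0 0; 0 -7 0 0 -10 0 0; 0 -7 0 0 -10 0 0'; python3 -m jog '0 -7 0 0 0 0 0; 0 -0.4 0 0 0 0 0; 0 0 0 0 0 0 0; 0 0 0 0 0 0 0; 0 0 0 0 0 0 0'
cat > st.py <<'E'
from h import *
from scipy.spatial.transform import Rotation as R
from bench import r
import sys
o=r.get_obs();M=R.from_rotvec(o["orientation"]).as_matrix();print(o["clock"],M.round(3).tolist(),o["tcp_pos"].round(4),o["contact_force"].round(2),o["grip_width"],o["joints"].round(2))
if len(sys.argv)>1: print("tool mm:",(M.T@(np.array(list(map(float,sys.argv[1:4])))-o["tcp_pos"])*1000).round(1))
E
python3 st.py 0.560 -0.136 0.33
```

```text
clock: 0.57
tcp_pos: [0.1668, -0.6538, 0.2814]
orientation: [-1.499, 0.551, -0.55]
contact_force: [0.5, -1.0, 0.3]
grip_width: 0.0257
clock: 0.98
tcp_pos: [0.1667, -0.6539, 0.3313]
orientation: [-1.569, 0.074, -0.073]
contact_force: [-0.6, 0.9, -0.6]
grip_width: -0.0002
clock: 1.4
tcp_pos: [0.1668, -0.6538, 0.3307]
orientation: [-1.57, -0.021, 0.022]
contact_force: [0.1, 0.9, 0.1]
grip_width: 0.0001
1.4 [[1.0, -0.0, -0.027], [0.027, 0.001, 1.0], [-0.0, -1.0, 0.001]] [ 0.1668 -0.6538  0.3307] [0.14 0.86 0.14] 7.113578976905053e-05 [ 1.4   0.42 -0.24  1.42  0.1   1.32  1.18]
tool mm: [407.3   1.  506.8]
```

```bash
for i in 1; do python3 -m jog '0 0 0 20 0 25 0; 0 0 0 20 0 25 0; 0 0 0 20 0 25 0; 0 0 0 20 0 25 0; 0 0 0 20 0 25 0'; done; python3 -m jog '0 0 0 20 0 25 0; 0 0 0 20 0 25 0; 0 0 0 20 0 25 0; 0 0 0 20 0 25 0; 0 0 0 20 0 25 0';python3 -m jog '0 0 0 20 0 25 0; 0 0 0 20 0 25 0; 0 0 0 20 0 25 0; 0 0 0 20 0 25 0; 0 0 0 20 0 25 0'; python3 st.py 0.560 -0.136 0.33
```

```text
clock: 1.82
tcp_pos: [0.2638, -0.5247, 0.3311]
orientation: [-1.57, -0.022, 0.022]
contact_force: [1.0, -0.6, 0.4]
grip_width: 0.0002
clock: 2.23
tcp_pos: [0.36, -0.3967, 0.3312]
orientation: [-1.571, -0.022, 0.022]
contact_force: [0.1, -1.0, 0.2]
grip_width: -0.0002
clock: 2.65
tcp_pos: [0.4561, -0.2688, 0.3313]
orientation: [-1.571, -0.022, 0.022]
contact_force: [-0.0, 0.3, 0.4]
grip_width: 0.0002
2.65 [[1.0, -0.0, -0.028], [0.028, -0.0, 1.0], [-0.0, -1.0, -0.0]] [ 0.4561 -0.2688  0.3313] [-0.03  0.29  0.4 ] 0.00024049478770249018 [ 0.86  0.19 -0.52  1.74  0.1   1.23  0.35]
tool mm: [107.5   1.2 129.8]
```

```bash
python3 -m jog '0 0 0 21.5 0 25 0; 0 0 0 21.5 0 25 0; 0 0 0 21.5 0 25 0; 0 0 0 21.5 0 25 0; 0 0 0 21.5 0 30 0';python3 -m jog '0 0 0 0 36 0 0; 0 0 0 0 36 0 0; 0 0 0 0 36 0 0; 0 0 0 0 36 0 0;0 0 0 0 0 0 0'; python3 st.py 0.560 -0.136 0.08
python3 - <<'E'
from bench import r,imaging
import cv2,numpy as np
for n in("wrist","side"):
    f=imaging.grab_frame(n);np.savez(n+"1.npz",**f);cv2.imwrite(f"pics/{n}1.png",f["color"][:,:,::-1])
E
```

```text
clock: 3.07
tcp_pos: [0.5597, -0.1369, 0.331]
orientation: [-1.571, -0.02, 0.021]
contact_force: [-0.2, -0.4, 0.5]
grip_width: 0.0002
clock: 3.48
tcp_pos: [0.5542, -0.1368, 0.1803]
orientation: [-1.568, -0.013, 0.032]
contact_force: [-1.5, -0.3, -1.4]
grip_width: -0.0
3.4833 [[1.0, -0.012, -0.029], [0.029, 0.002, 1.0], [-0.012, -1.0, 0.003]] [ 0.5542 -0.1368  0.1803] [-1.47 -0.26 -1.39] -4.1134197808211625e-06 [ 0.58  0.43 -0.57  1.82  0.27  0.98 -0.07]
tool mm: [  7.  100.2   0.3]
```

View pics/wrist1.png

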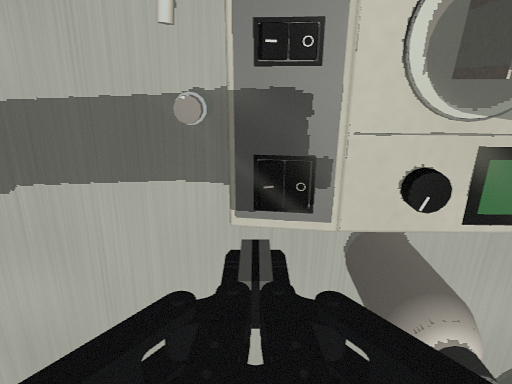

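View pics/side1.png

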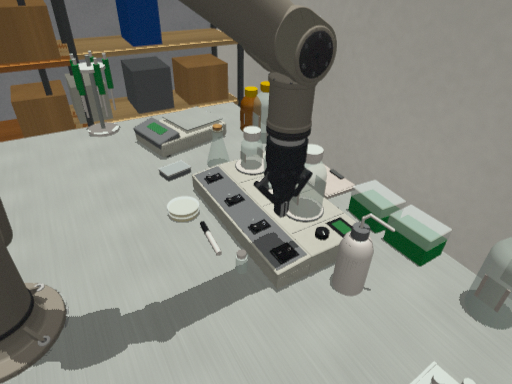

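```bash
python3 st.py 0.560 -0.136 0.08
python3 - <<'E'
from h import *
from bench import r,imaging
from scipy.spatial.transform import Rotation as R
o=r.get_obs();f=imaging.grab_frame("wrist");np.savez("wrist2.npz",**f);cv2.imwrite(f"pics/wrist2.png",f["color"][:,:,::-1])
M=R.from_rotvec(o["orientation"]).as_matrix();H=f["hand_eye"]
Rc=M@H[:3,:3];c=M@H[:3,3]+o["tcp_pos"]
def w(u,v,z):
    d=Rc@[(u-f["cx"])/f["fx"],-(v-f["cy"])/f["fy"],-1];return c+d*(z-c[2])/d[2]
m=(f["color"].max(2)<32).astype(np.uint8);m[235:]=0
k,l,s,ce=cv2.connectedComponentsWithStats(m)
for i in range(1,k):
    if s[i,4]>100:
        x,y,ww,h,_=s[i];print(s[i],"corners",w(x,y,.067).round(4),w(x+ww,y+h,.067).round(4),"ctr",w(x+ww/2,y+h/2,.067).round(4))
c4=cv2.resize(f["color"][0:240,220:380,::-1],None,fx=3.5,fy=2.5*1,interpolation=cv2.INTER_CUBIC);cv2.imwrite("pics/w2c.png",c4)
E
```

```text
3.5833 [[1.0, -0.002, -0.029], [0.029, 0.001, 1.0], [-0.002, -1.0, 0.001]] [ 0.5586 -0.137   0.187 ] [0.93 0.3  1.38] -3.760577658489402e-05 [ 0.58  0.42 -0.57  1.81  0.27  0.99 -0.07]
tool mm: [  1.7 107.    0.8]
[ 249   21   60   39 1156] corners [ 0.5495 -0.0147  0.067 ] [ 0.595  -0.0396  0.067 ] ctr [ 0.5719 -0.0269  0.067 ]
[ 247  152   55   52 1338] corners [ 0.5501 -0.111   0.067 ] [ 0.5984 -0.1552  0.067 ] ctr [ 0.5736 -0.1325  0.067 ]
[391 165  48  43 935] corners [ 0.6695 -0.1185  0.067 ] [ 0.7172 -0.1554  0.067 ] ctr [ 0.6928 -0.1365  0.067 ]
[450 181  48  39 550] corners [ 0.7213 -0.1308  0.067 ] [ 0.7711 -0.1651  0.067 ] ctr [ 0.7457 -0.1476  0.067 ]
[248 182  31  26 414] corners [ 0.5515 -0.1367  0.067 ] [ 0.5788 -0.1595  0.067 ] ctr [ 0.5649 -0.1479  0.067 ]
```

View pics/wrist2.png

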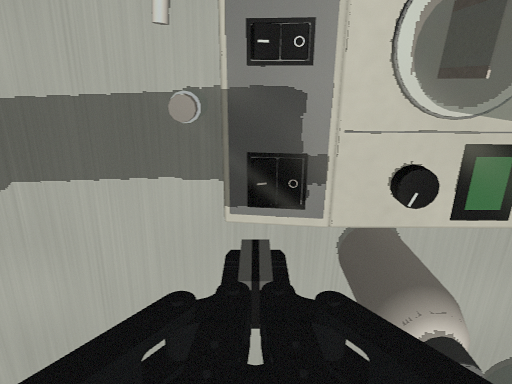

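```bash
python3 -m jog '0 0 0 1 20 0 0; 0 0 0 0 20 0 0; 0 0 0 0 20 0 0; 0 0 0 0 20 0 0;0 0 0 0 20 0 0'; python3 -m jog '0 0 0 0 3 0 0; 0 0 0 0 0 0 0; 0 0 0 0 0 0 0; 0 0 0 0 0 0 0;0 0 0 0 0 0 0'; python3 st.py 0.560 -0.136 0.0685
```

```text
clock: 4.05
tcp_pos: [0.5628, -0.1377, 0.0898]
orientation: [-1.572, -0.027, 0.018]
contact_force: [0.7, -0.9, 0.3]
grip_width: -0.0
clock: 4.47
tcp_pos: [0.5614, -0.1373, 0.0861]
orientation: [-1.571, -0.025, 0.021]
contact_force: [0.6, 0.6, -0.2]
grip_width: 0.0004
4.4667 [[1.0, 0.003, -0.03], [0.03, -0.001, 1.0], [0.003, -1.0, -0.001]] [ 0.5614 -0.1373  0.0861] [ 0.6   0.64 -0.16] 0.0004187415055497677 [ 0.53  0.55 -0.52  1.89  0.37  0.8  -0.16]
tool mm: [-1.4 17.6  1.4]
```

```bash
python3 -m jog '0 0 0 -1 3 1 0; 0 0 0 0 3 0 0; 0 0 0 0 3 0 0; 0 0 0 0 2 0 0;0 0 0 0 0 0 0'; python3 -m jog '0 0 0 0 2 0 0; 0 0 0 0 2 0 0; 0 0 0 0 1.5 0 0; 0 0 0 0 0 0 0;0 0 0 0 0 0 0'; python3 -m jog '0 0 0 0 0.5 0 0; 0 0 0 0 0.5 0 0; 0 0 0 0 0 0 0; 0 0 0 0 0 0 0;0 0 0 0 0 0 0';  python3 st.py 0.560 -0.136 0.0685
```

```text
clock: 4.88
tcp_pos: [0.5585, -0.1361, 0.0727]
orientation: [-1.571, -0.022, 0.025]
contact_force: [0.1, 0.3, 0.7]
grip_width: 0.0001
clock: 5.3
tcp_pos: [0.5589, -0.1362, 0.0686]
orientation: [-1.571, -0.023, 0.024]
contact_force: [-4.8, -0.1, 12.3]
grip_width: 0.0004
clock: 5.72
tcp_pos: [0.5589, -0.1362, 0.0685]
orientation: [-1.572, -0.023, 0.024]
contact_force: [-8.5, 1.0, 19.7]
grip_width: -0.0001
5.7167 [[1.0, -0.0, -0.03], [0.03, -0.001, 1.0], [-0.0, -1.0, -0.001]] [ 0.5589 -0.1362  0.0685] [-8.49  1.03 19.72] -7.793328049378204e-05 [ 0.52  0.57 -0.5   1.9   0.39  0.77 -0.17]
tool mm: [1.1 0.  0.1]
```

```bash
python3 -m jog '0 0 0 0 -20 0 0; 0 0 0 0 -25 0 0; 0 0 0 0 -25 0 0; 0 0 0 0 -25 0 0;0 0 0 0 -15 0 0';python3 -m jog '0 0 0 0 0 0 0; 0 0 0 0 0 0 0; 0 0 0 0 0 0 0; 0 0 0 0 0 0 0;0 0 0 0 0 0 0'; python3 st.py 0.557 -0.028 0.085
cat > look.py <<'E'
import sys
from h import *
from bench import r,imaging
from scipy.spatial.transform import Rotation as R
o=r.get_obs();f=imaging.grab_frame("wrist");n=sys.argv[1]
cv2.imwrite(f"pics/{n}.png",f["color"][:,:,::-1])
M=R.from_rotvec(o["orientation"]).as_matrix();H=f["hand_eye"]
Rc=M@H[:3,:3];c=M@H[:3,3]+o["tcp_pos"]
def w(u,v,z):
    d=Rc@[(u-f["cx"])/f["fx"],-(v-f["cy"])/f["fy"],-1];return c+d*(z-c[2])/d[2]
np.savez(n+".npz",**f)
m=(f["color"].max(2)<32).astype(np.uint8);m[235:]=0
k,l,s,ce=cv2.connectedComponentsWithStats(m)
for i in range(1,k):
    if s[i,4]>100:
        x,y,ww,h,_=s[i];print(s[i],"corners",w(x,y,.067).round(4),w(x+ww,y+h,.067).round(4),"ctr",w(x+ww/2,y+h/2,.067).round(4))
E
python3 look.py w3
```

```text
clock: 6.13
tcp_pos: [0.5605, -0.1361, 0.1793]
orientation: [-1.571, -0.026, 0.021]
contact_force: [0.4, 0.5, -0.6]
grip_width: 0.0004
clock: 6.55
tcp_pos: [0.5584, -0.136, 0.1755]
orientation: [-1.57, -0.022, 0.025]
contact_force: [-0.4, 0.5, -0.2]
grip_width: -0.0
6.55 [[1.0, -0.002, -0.03], [0.03, 0.001, 1.0], [-0.002, -1.0, 0.001]] [ 0.5584 -0.136   0.1755] [-0.44  0.5  -0.22] -1.552971949580176e-05 [ 0.57  0.43 -0.57  1.82  0.28  0.97 -0.08]
tool mm: [  2.   90.6 108. ]
[250  21  32  39 840] corners [ 0.5502 -0.0155  0.067 ] [ 0.5738 -0.0399  0.067 ] ctr [ 0.5618 -0.0275  0.067 ]
[283  31  27  29 229] corners [ 0.5734 -0.0211  0.067 ] [ 0.5938 -0.0393  0.067 ] ctr [ 0.5835 -0.0301  0.067 ]
[ 247  157   61   51 1421] corners [ 0.5502 -0.1116  0.067 ] [ 0.6017 -0.1532  0.067 ] ctr [ 0.5753 -0.1318  0.067 ]
[ 396  170   51   45 1024] corners [ 0.669  -0.1186  0.067 ] [ 0.718 -0.156  0.067] ctr [ 0.6929 -0.1368  0.067 ]
[247 179  38  35 592] corners [ 0.5506 -0.1296  0.067 ] [ 0.5829 -0.1591  0.067 ] ctr [ 0.5665 -0.1441  0.067 ]
[458 189  50  38 491] corners [ 0.7219 -0.133   0.067 ] [ 0.7718 -0.1653  0.067 ] ctr [ 0.7463 -0.1488  0.067 ]
```

View pics/w3.png

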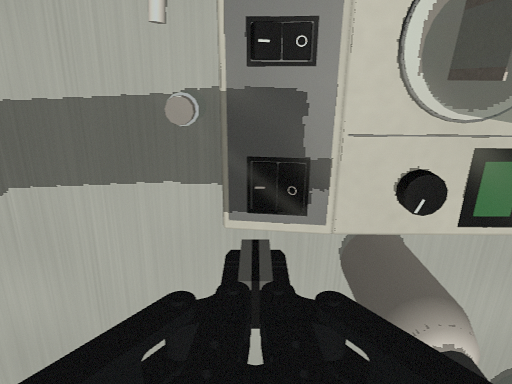

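```bash
cat > ht.py <<'E'
import sys
from h import *
from bench import r
from scipy.spatial.transform import Rotation as R
f=load(sys.argv[1]);o=r.get_obs();M=R.from_rotvec(o["orientation"]).as_matrix();H=f["hand_eye"]
def p(u,v):
    z=f["z_map"][v,u];q=np.array([(u-f["cx"])/f["fx"]*z,-(v-f["cy"])/f["fy"]*z,-z]);return M@(H[:3,:3]@q+H[:3,3])+o["tcp_pos"]
for a in sys.argv[2:]:
    v,u0,u1=map(int,a.split(","))
    print([tuple((np.median([p(u,v+k) for k in(-6,-3,0,3,6)],axis=0)*1000).round(1)[[0,2]]) for u in range(u0,u1,5)])
E
python3 ht.py w3 187,240,320 41,240,325
```

```text
[(np.float64(545.0), np.float64(62.2)), (np.float64(549.2), np.float64(62.4)), (np.float64(553.3), np.float64(64.8)), (np.float64(557.4), np.float64(69.0)), (np.float64(561.4), np.float64(69.2)), (np.float64(565.4), np.float64(68.7)), (np.float64(569.4), np.float64(69.1)), (np.float64(573.4), np.float64(69.5)), (np.float64(577.3), np.float64(71.5)), (np.float64(581.1), np.float64(72.9)), (np.float64(584.7), np.float64(74.8)), (np.float64(588.4), np.float64(77.5)), (np.float64(592.1), np.float64(78.8)), (np.float64(597.5), np.float64(69.1)), (np.float64(601.8), np.float64(68.8)), (np.float64(605.4), np.float64(69.4))]
[(np.float64(543.4), np.float64(61.8)), (np.float64(547.0), np.float64(62.1)), (np.float64(550.6), np.float64(64.6)), (np.float64(554.2), np.float64(74.5)), (np.float64(557.6), np.float64(74.3)), (np.float64(561.1), np.float64(73.0)), (np.float64(564.6), np.float64(71.9)), (np.float64(568.1), np.float64(71.0)), (np.float64(571.7), np.float64(69.9)), (np.float64(575.1), np.float64(69.8)), (np.float64(578.4), np.float64(71.0)), (np.float64(581.9), np.float64(71.8)), (np.float64(585.2), np.float64(71.9)), (np.float64(588.6), np.float64(72.9)), (np.float64(592.0), np.float64(73.6)), (np.float64(595.9), np.float64(70.7)), (np.float64(599.6), np.float64(68.9))]
```

```bash
python3 -m jog '0 0 0 1 0 27 0; 0 0 0 1 0 27 0; 0 0 0 0 0 27 0; 0 0 0 0 0 27 0;0 0 0 0 0 0 0';python3 -m jog '0 0 0 0 20 0 0; 0 0 0 0 20 0 0; 0 0 0 0 20 0 0; 0 0 0 0 20 0 0;0 0 0 0 10 0 0';python3 -m jog '0 0 0 0 0 0 0; 0 0 0 0 0 0 0; 0 0 0 0 0 0 0; 0 0 0 0 0 0 0;0 0 0 0 0 0 0'; python3 st.py 0.557 -0.028 0.0685
```

```text
clock: 7.02
tcp_pos: [0.5574, -0.021, 0.1768]
orientation: [-1.567, -0.03, 0.03]
contact_force: [-0.2, 1.2, 0.7]
grip_width: -0.0001
clock: 7.43
tcp_pos: [0.5563, -0.0283, 0.0841]
orientation: [-1.57, -0.021, 0.027]
contact_force: [-1.1, 0.4, -0.6]
grip_width: 0.0001
clock: 7.85
tcp_pos: [0.5587, -0.0281, 0.0879]
orientation: [-1.571, -0.025, 0.022]
contact_force: [0.0, -0.2, -0.8]
grip_width: 0.0002
7.85 [[1.0, 0.002, -0.03], [0.03, -0.0, 1.0], [0.002, -1.0, -0.0]] [ 0.5587 -0.0281  0.0879] [ 0.04 -0.23 -0.8 ] 0.0001520167330217961 [ 0.37  0.53 -0.55  1.93  0.38  0.79 -0.36]
tool mm: [-1.7 19.4  0.1]
```

```bash
python3 -m jog '0 0 0 -1.5 4 0 0; 0 0 0 0 4 0 0; 0 0 0 0 4 0 0; 0 0 0 0 2 0 0;0 0 0 0 0 0 0'; python3 -m jog '0 0 0 0 2 0 0; 0 0 0 0 2 0 0; 0 0 0 0 1.5 0 0; 0 0 0 0 0.5 0 0;0 0 0 0 0 0 0'; python3 -m jog '0 0 0 0 0 0 0; 0 0 0 0 0 0 0; 0 0 0 0 0 0 0; 0 0 0 0 0 0 0;0 0 0 0 0 0 0';  python3 st.py 0.557 -0.028 0.0685
```

```text
clock: 8.27
tcp_pos: [0.5557, -0.0282, 0.0721]
orientation: [-1.571, -0.022, 0.025]
contact_force: [-0.7, -0.2, 0.4]
grip_width: 0.0003
clock: 8.68
tcp_pos: [0.5563, -0.0281, 0.0685]
orientation: [-1.572, -0.023, 0.024]
contact_force: [-8.5, -1.2, 20.9]
grip_width: 0.0002
clock: 9.1
tcp_pos: [0.5563, -0.0281, 0.0685]
orientation: [-1.572, -0.023, 0.023]
contact_force: [-8.8, -0.9, 20.2]
grip_width: -0.0001
9.1 [[1.0, -0.0, -0.03], [0.03, -0.001, 1.0], [-0.0, -1.0, -0.001]] [ 0.5563 -0.0281  0.0685] [-8.76 -0.91 20.19] -0.00012483403247383814 [ 0.35  0.55 -0.53  1.94  0.4   0.75 -0.38]
tool mm: [0.7 0.  0.1]
```

```bash
python3 -m jog '0 0 0 0 -20 0 0; 0 0 0 0 -25 0 0; 0 0 0 0 -25 0 0; 0 0 0 0 -25 0 0;0 0 0 0 -15 0 0';python3 -m jog '0 0 0 0 0 0 0; 0 0 0 0 0 0 0; 0 0 0 0 0 0 0; 0 0 0 0 0 0 0;0 0 0 0 0 0 0'; python3 st.py 0.5505 0.231 0.085; python3 look.py w4;python3 - <<'E'
from h import *
s=load("scene0");d=load("side0");print("flask top",ray(s,405,174,.146),ray(d,217,127,.146))
E
```

```text
clock: 9.52
tcp_pos: [0.5577, -0.0278, 0.1794]
orientation: [-1.571, -0.026, 0.021]
contact_force: [0.7, -0.7, -0.4]
grip_width: -0.0004
clock: 9.93
tcp_pos: [0.5556, -0.0282, 0.1755]
orientation: [-1.57, -0.022, 0.025]
contact_force: [-1.3, 0.1, 0.8]
grip_width: 0.0002
9.9333 [[1.0, -0.002, -0.03], [0.03, 0.0, 1.0], [-0.002, -1.0, 0.0]] [ 0.5556 -0.0282  0.1755] [-1.33  0.13  0.84] 0.00023230273819969464 [ 0.42  0.41 -0.61  1.86  0.28  0.95 -0.28]
tool mm: [  2.8  90.6 259.2]
[250   0  32  26 664] corners [0.5471 0.1051 0.067 ] [0.5697 0.0899 0.067 ] ctr [0.5583 0.0976 0.067 ]
[284   0  28  26 250] corners [0.5702 0.1058 0.067 ] [0.5906 0.0905 0.067 ] ctr [0.5803 0.0982 0.067 ]
[ 248  167   61   39 1037] corners [ 0.5484 -0.0119  0.067 ] [ 0.5996 -0.0436  0.067 ] ctr [ 0.5735 -0.0274  0.067 ]
[247 179  36  27 413] corners [ 0.5478 -0.0219  0.067 ] [ 0.5781 -0.0443  0.067 ] ctr [ 0.5628 -0.0329  0.067 ]
flask top [0.66921461 0.41089118 0.146     ] [0.65956303 0.39989689 0.146     ]
```

View pics/w4.png

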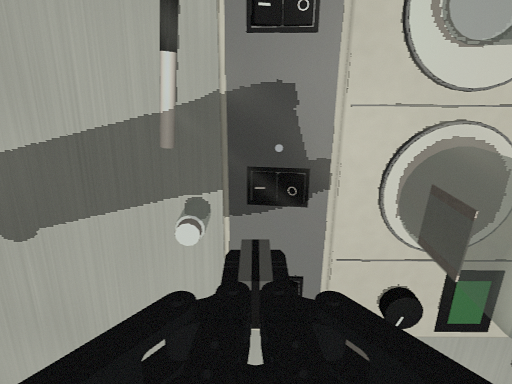

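```bash
python3 ht.py w4 187,240,320 14,240,325 | sed 's/np.float64//g'; python3 -m jog '0 0 0 0.5 0 26 0; 0 0 0 0.5 0 26 0; 0 0 0 0.5 0 26 0; 0 0 0 0.5 0 26 0;0 0 0 0.5 0 26 0';python3 -m jog '0 0 0 0 0 26 0; 0 0 0 0 0 26 0; 0 0 0 0 0 26 0; 0 0 0 0 0 26 0;0 0 0 0 0 0 0';python3 -m jog '0 0 0 0 0 0 0; 0 0 0 0 0 0 0; 0 0 0 0 0 0 0; 0 0 0 0 0 0 0;0 0 0 0 0 0 0'; python3 st.py 0.5505 0.231 0.085;python3 look.py w5
```

```text
[((542.3), (61.9)), ((546.4), (62.2)), ((550.6), (64.4)), ((554.6), (69.3)), ((558.7), (68.8)), ((562.6), (69.4)), ((566.8), (69.2)), ((570.7), (69.1)), ((574.6), (70.9)), ((578.4), (72.5)), ((581.9), (75.6)), ((585.7), (78.3)), ((589.2), (79.3)), ((594.8), (69.1)), ((599.0), (68.2)), ((602.8), (68.8))]
[((540.4), (62.3)), ((543.9), (62.4)), ((547.5), (65.0)), ((551.0), (73.7)), ((554.3), (74.2)), ((557.7), (72.6)), ((561.1), (72.2)), ((564.5), (70.7)), ((567.9), (70.2)), ((571.3), (70.0)), ((574.7), (70.4)), ((578.0), (71.5)), ((581.3), (72.5)), ((584.7), (73.2)), ((587.9), (73.0)), ((591.8), (70.3)), ((595.4), (68.7))]
clock: 10.4
tcp_pos: [0.5546, 0.103, 0.1762]
orientation: [-1.571, -0.023, 0.024]
contact_force: [0.4, -0.2, -0.5]
grip_width: -0.0002
clock: 10.82
tcp_pos: [0.5502, 0.2128, 0.1768]
orientation: [-1.566, -0.029, 0.03]
contact_force: [0.7, 1.2, 0.5]
grip_width: 0.0001
clock: 11.23
tcp_pos: [0.5521, 0.2046, 0.1767]
orientation: [-1.571, -0.022, 0.022]
contact_force: [0.3, -0.3, -0.0]
grip_width: -0.0002
11.2333 [[1.0, -0.0, -0.028], [0.028, -0.001, 1.0], [-0.0, -1.0, -0.001]] [0.5521 0.2046 0.1767] [ 0.26 -0.28 -0.04] -0.0001536469378073192 [ 0.03  0.47 -0.64  1.79  0.33  0.99 -0.72]
tool mm: [-0.9 91.7 26.5]
[ 244  133   61   41 1574] corners [0.5415 0.2475 0.067 ] [0.5911 0.216  0.067 ] ctr [0.5658 0.232  0.067 ]
```

View pics/w5.png

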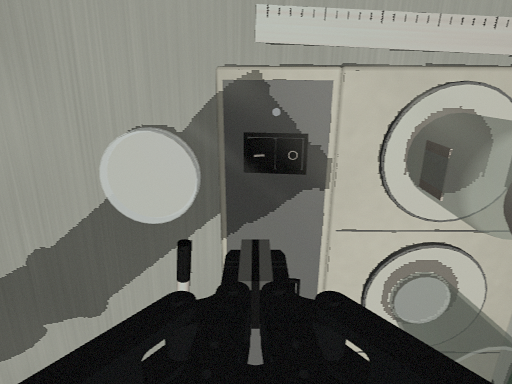

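```bash
python3 -m jog '0 0 0 -1 0 14 0; 0 0 0 0 0 13 0; 0 0 0 0 0 0 0; 0 0 0 0 0 0 0;0 0 0 0 0 0 0';python3 -m jog '0 0 0 0 20 0 0; 0 0 0 0 20 0 0; 0 0 0 0 20 0 0; 0 0 0 0 20 0 0;0 0 0 0 10 0 0';python3 -m jog '0 0 0 0 0 0 0; 0 0 0 0 0 0 0; 0 0 0 0 0 0 0; 0 0 0 0 0 0 0;0 0 0 0 0 0 0'; python3 st.py 0.550 0.2315 0.0685
```

```text
clock: 11.7
tcp_pos: [0.5499, 0.2332, 0.1767]
orientation: [-1.571, -0.024, 0.024]
contact_force: [-0.4, -0.2, -0.6]
grip_width: 0.0002
clock: 12.12
tcp_pos: [0.5491, 0.2313, 0.0844]
orientation: [-1.573, -0.021, 0.025]
contact_force: [-1.2, -0.0, 0.7]
grip_width: -0.0003
clock: 12.53
tcp_pos: [0.5508, 0.2331, 0.088]
orientation: [-1.57, -0.025, 0.022]
contact_force: [0.1, 0.3, 0.9]
grip_width: -0.0002
12.5333 [[1.0, 0.002, -0.03], [0.03, 0.001, 1.0], [0.002, -1.0, 0.001]] [0.5508 0.2331 0.088 ] [0.08 0.32 0.86] -0.00015305171655780324 [-0.06  0.59 -0.59  1.83  0.43  0.85 -0.84]
tool mm: [-0.9 19.5 -1.6]
```

```bash
python3 -m jog '0 0 0 -1 4 -1 0; 0 0 0 0 4 0 0; 0 0 0 0 4 0 0; 0 0 0 0 2 0 0;0 0 0 0 0 0 0'; python3 -m jog '0 0 0 0 2 0 0; 0 0 0 0 2 0 0; 0 0 0 0 1.5 0 0; 0 0 0 0 0.5 0 0;0 0 0 0 0 0 0'; python3 -m jog '0 0 0 0 0 0 0; 0 0 0 0 0 0 0; 0 0 0 0 0 0 0; 0 0 0 0 0 0 0;0 0 0 0 0 0 0';  python3 st.py 0.550 0.2315 0.0685
```

```text
clock: 12.95
tcp_pos: [0.5485, 0.2316, 0.0721]
orientation: [-1.571, -0.023, 0.025]
contact_force: [0.6, 0.4, 0.7]
grip_width: -0.0002
clock: 13.37
tcp_pos: [0.549, 0.2319, 0.0685]
orientation: [-1.572, -0.024, 0.023]
contact_force: [-6.6, -2.7, 17.9]
grip_width: -0.0001
clock: 13.78
tcp_pos: [0.5489, 0.2319, 0.0685]
orientation: [-1.572, -0.024, 0.023]
contact_force: [-7.5, -3.6, 17.1]
grip_width: -0.0002
13.7833 [[1.0, 0.0, -0.03], [0.03, -0.001, 1.0], [0.0, -1.0, -0.001]] [0.5489 0.2319 0.0685] [-7.46 -3.59 17.14] -0.0001615935922690022 [-0.07  0.61 -0.58  1.84  0.45  0.82 -0.85]
tool mm: [ 1.1  0.  -0.5]
```

Raise, step back to the right along the panel, and check all rockers.

```bash
python3 -m jog '0 0 0 0 -20 0 0; 0 0 0 0 -25 0 0; 0 0 0 0 -25 0 0; 0 0 0 0 -25 0 0;0 0 0 0 -25 0 0';python3 -m jog '0 0 0 -10 -5 0 0; 0 0 0 -10 -5 0 0; 0 0 0 -10 -5 0 0; 0 0 0 0 0 0 0;0 0 0 0 0 0 0'; python3 st.py; python3 look.py w6;python3 - <<'E'
from bench import imaging
import cv2,numpy as np
for n in("side","scene"):
    f=imaging.grab_frame(n);np.savez(n+"6.npz",**f);cv2.imwrite(f"pics/{n}6.png",f["color"][:,:,::-1])
E
```

```text
clock: 14.2
tcp_pos: [0.5492, 0.2316, 0.1878]
orientation: [-1.571, -0.024, 0.023]
contact_force: [-0.4, 1.3, -0.5]
grip_width: 0.0001
clock: 14.62
tcp_pos: [0.5182, 0.2306, 0.2012]
orientation: [-1.572, -0.024, 0.025]
contact_force: [1.0, 0.6, -1.0]
grip_width: -0.0001
14.6167 [[1.0, -0.001, -0.031], [0.031, -0.001, 1.0], [-0.001, -1.0, -0.001]] [0.5182 0.2306 0.2012] [ 1.04  0.59 -1.04] -8.987052724050419e-05 [ 0.    0.41 -0.68  1.81  0.3   1.02 -0.76]
[282 159  45  36 666] corners [0.54  0.248 0.067] [0.5824 0.2161 0.067 ] ctr [0.5609 0.2323 0.067 ]
```

View pics/w6.png

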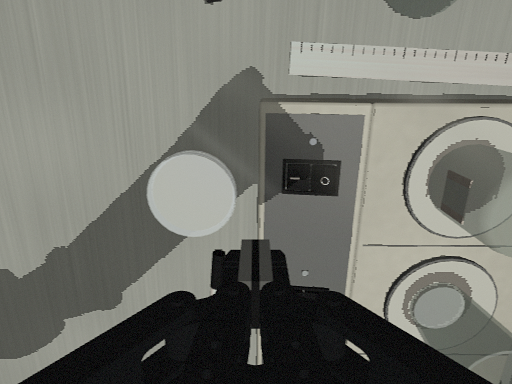

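View pics/side6.png

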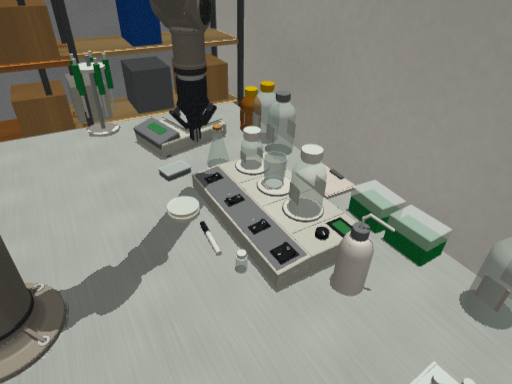

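View pics/scene6.png

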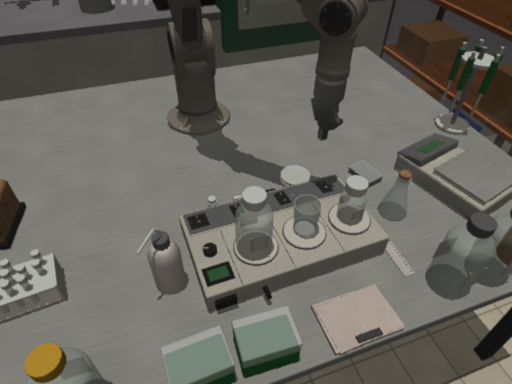

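```bash
python3 ht.py w6 178,276,346 | sed 's/np.float64//g'
python3 - <<'E'
from h import *
d=load("side6");M=d["world_to_cam"]
for n,y0 in(("left",.231),("mid",.101),("right",-.028),("main",-.136)):
    x0=.572-.03*(y0-0)
    out=[]
    for dx in(-14,0,14):
        u,v=proj(d,(x0+dx/1000,y0,.072));u,v=int(round(u)),int(round(v));z=d["z_map"][v,u]
        q=np.array([(u-d["cx"])/d["fx"]*z,-(v-d["cy"])/d["fy"]*z,-z]);out.append((M[:3,:3].T@(q-M[:3,3])*1000).round(1)[[0,2]].tolist())
    print(n,out)
# change outside arm
for n,sl in(("side",(slice(150,384),slice(0,512))),("scene",(slice(200,384),slice(0,512)))):
    a=load(n+"0")["color"][sl].astype(int);b=load(n+"6")["color"][sl].astype(int)
    m=(abs(a-b).max(2)>60).astype(np.uint8);k,l,s,c=cv2.connectedComponentsWithStats(m)
    print(n,[(s[i].tolist()) for i in range(1,k) if s[i,4]>6])
E
```

```text
[((537.0), (62.1)), ((541.4), (62.2)), ((545.8), (63.2)), ((549.5), (68.4)), ((554.0), (68.7)), ((558.4), (69.1)), ((562.7), (68.8)), ((567.3), (69.1)), ((570.9), (71.9)), ((574.8), (74.2)), ((578.5), (76.7)), ((581.9), (78.7)), ((588.4), (71.5)), ((593.7), (68.1))]
left [[553.0, 70.3], [567.8, 67.1], [576.2, 74.2]]
mid [[553.5, 73.3], [571.7, 66.9], [582.6, 71.8]]
right [[562.2, 67.8], [573.5, 70.4], [584.9, 75.8]]
main [[564.5, 68.5], [578.6, 67.8], [587.4, 75.3]]
side [[195, 27, 8, 9, 10], [179, 37, 24, 22, 113], [59, 63, 130, 119, 4312], [0, 81, 12, 26, 49], [0, 190, 40, 37, 626], [3, 208, 63, 26, 781]]
scene []
```

All three are on, the middle one is off and nothing has moved. The arm is clear, so I'm handing in.

Run:
```python
from bench import r
print(r.hand_in(), r.get_obs()["clock"], r.get_obs()["contact_force"].round(2))
```

```text
the job is handed in; nothing more can be done
the job is handed in; nothing more can be done
```

The stirrer is on and both bottle places are started, and I handed the job in at about 15 s of the 48 s. With the shut fingertips I pressed the mains rocker first, then the right place under the large bottle, then the left place under the small bottle.

**Presses:** each press ended with the fingertips at 68.5 mm and 17–21 N on the tool. That is the height given for a rocker fully on.

**Rockers:** wrist depth showed the near half of all three pressed rockers level at about 69 mm, with the far half raised to about 79 mm. The middle rocker, in front of the beaker, still read off: near half about 74 mm in the wrist view after the second press and 73 mm in the side view at the end.

**Bench:** comparing the side and scene pictures from before and after, I saw only changes from the arm and its shadow. The bottles, beaker, dial and other items look unmoved. The arm finished clear of everything, with about 1 N of sensor noise.

**Discrepancy:** the side view's depth put the left rocker's near half at 70.3 mm and far half at 74.2 mm. Those samples are coarse; the wrist view read 68.7–69.1 mm and 78.7 mm for the same rocker. No check failed.

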